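# Put the mixed-up lids back on their own jars

## Robot

A 6-joint arm with a two-finger parallel gripper is mounted at the origin on the work surface. World frame = base frame: x ahead of the robot, y to its left, z up, the work surface at z = 0. Lengths are in mm, angles in rad, forces in N, time in s.
With the tool pointing down it reaches from about 300 to 775 mm from the base axis. Payload 14.6 kg.
Tool frame: the origin (TCP) lies at the very end of the fingers, on their centre line; the grasp point (between the pads) lies 19 mm behind it; z points along the fingers, y is the line along which they close (so a half turn about z gives the same grasp; the last joint's range is limited). The gripper opens to 94 mm and grips with 3 to 60 N. Pads are 16 mm wide; open, the fingers measure 119 mm over their backs; the gripper's body (75 mm by 177 mm) begins 78 mm behind the grasp point.
Start: joints at [-1.368, 0.3, 1.521, -0, 1.321, -0.067], TCP at [146.59, -530.095, 205.446] pointing down, gripper open.
Joint ranges: [-3.03, 3.03], [-0.79, 2.21], [0.23, 2.52], [-1.04, 4.18], [0, 3.07], [-2.55, 2.55]. Speed limits (rad/s): [2.22, 2.22, 2.57, 3.14, 3.14, 3.14].

## Interface

Orientations are given as [roll, pitch, yaw] about the fixed x, y, z axes, in that order (R = Rz(yaw) Ry(pitch) Rx(roll)).
In Python, from cell import manip, optics gives the robot as it stands.
- The arm moves only by the shell command python3 -m crank 'ROWS' [FORCE]. ROWS is JSON, a list of rows, each a list of 7 numbers: the opening in per cent of the stroke, from 0 (shut) to 100 (fully open), then the shift along the tool's x, y, z in mm, then the turn, a rotation vector about the tool's x, y, z in rad. A call has 1 to 10 rows; each row is the pose to reach, as a shift and turn from the pose commanded when the call began, along the tool's axes at that moment; what a row does not reach only later rows make up. A row lasts 1/10 s, in which the tool goes at most 50 mm and 8.59 degrees, less where a joint would pass 70% of its speed; a pose out of reach is approached as far as the arm can. A call with a gripper value outside its range is refused whole. The fingers move at their own pace and stop on an object; FORCE is the grip in N (left out, the last holds). Time passes only in rows, so rows that repeat a pose let the fingers close. It gives the time, the measured TCP pose, the force, the opening and the grip force at its end, in the units of the state.
- manip.read_state(): the state, without advancing time (a new reading comes with each control period).
- optics.camera(name): name is "side" or "top"; returns (picture, depth): 400x640x3 uint8, red, green, blue; 400x640 float32, mm along the optical axis (not along the pixel's ray), 0 where there is no reading.
- optics.calibration(name): a dict with "camera_matrix" (3x3 intrinsics, pixels), "k1" (the pictures are not rectified: a ray, as slopes to the right and down, at radius r is drawn at 1 + k1 r^2 times it, then the intrinsics apply), "R" (3x3) and "t" (3): a world point X has camera coordinates R X + t. Camera axes: x right, y down, z forward; pixel columns grow to the right and rows downward; lengths in mm; the calibration is good to about 2 mm. A picture is of the moment at which its call begins. calibration takes no time and is no camera call.
- manip.sign_off(): hands the job in; it is judged then, once.
The state is a dict: "clock": time; "joints": joint angles; "qd": joint speeds; "effort": joint torques, N m; "eef_pos": TCP position; "eef_rot": TCP orientation; "wrist_force": force on the tool from outside, world axes, zero at the start; "moment": the same for the moment, N m; "finger_gap": finger opening in mm; "finger_force": force on a finger pad.
Only numpy, scipy, OpenCV 4.12 (cv2) and the standard library are available. Lean on these libraries where they do the work, as an engineer would, in place of code of your own. Each camera call takes 0.05 s, during which the arm holds its last target. There are 200 camera calls.

## Task

The lids of the three clay jars have been mixed up: put each lid on the jar of its own size, small on small, medium on medium, large on large, so that all three sit flat and fully home. Park a lid on the empty banding wheel on the way, letting go of it there; set every lid down gently, do not drop it. Leave the jars and the small bowls standing where they are.

Things in the scene. Friction and masses are not known exactly. Their poses are not given: they have to be found in the camera images.
- jar_small: the small round-bellied brown clay jar, loose, 85 mm high: belly 124 mm across at mid height, flat ring-shaped rim 76 mm outside diameter with a round mouth of 50 mm diameter. Origin: centre of its underside, z up; the rim's top is 85 mm above it. Round, so its yaw means nothing. It belongs under the small lid
- jar_medium: the medium round-bellied brown clay jar, loose, 100 mm high: belly 142 mm across at mid height, flat ring-shaped rim 96 mm outside diameter with a round mouth of 50 mm diameter. Origin: centre of its underside, z up; the rim's top is 100 mm above it. Round, so its yaw means nothing. It belongs under the medium lid
- jar_large: the large round-bellied brown clay jar, loose, 115 mm high: belly 160 mm across at mid height, flat ring-shaped rim 116 mm outside diameter with a round mouth of 50 mm diameter. Origin: centre of its underside, z up; the rim's top is 115 mm above it. Round, so its yaw means nothing. It belongs under the large lid
- lid_small: small brown clay lid: disc 76 mm across (as the small jar's rim); upright round knob 26 mm thick on top; below, a spigot 32 mm across, 10 mm deep, that fits any jar mouth loosely. Origin: centre of the spigot's underside, z up; disc underside at 10 mm, edge 5 mm thick, knob from 22 to 54 mm above it. Seated, the origin is 10 mm below the rim's top; on a flat it stands on the spigot
- lid_medium: medium brown clay lid: disc 96 mm across (as the medium jar's rim); upright round knob 26 mm thick on top; below, a spigot 32 mm across, 10 mm deep, that fits any jar mouth loosely. Origin: centre of the spigot's underside, z up; disc underside at 10 mm, edge 5 mm thick, knob from 22 to 54 mm above it. Seated, the origin is 10 mm below the rim's top; on a flat it stands on the spigot
- lid_large: large brown clay lid: disc 116 mm across (as the large jar's rim); upright round knob 26 mm thick on top; below, a spigot 32 mm across, 10 mm deep, that fits any jar mouth loosely. Origin: centre of the spigot's underside, z up; disc underside at 10 mm, edge 5 mm thick, knob from 22 to 54 mm above it. Seated, the origin is 10 mm below the rim's top; on a flat it stands on the spigot
- wheel: banding wheel used as the free spot: an empty round aluminium disc 150 mm across on a dark cast foot, flat top 70 mm above the table; fixed, and locked so that it does not turn. Origin: centre of the foot's underside, z up
- bowl_near: small open clay bowl, 80 mm across, 50 mm high, loose, nearest the robot; a bystander to leave alone. Origin: centre of its underside
- bowl_mid: small open clay bowl, 84 mm across, 52 mm high, loose, on the right-hand half of the table (y below 0), farther out; a bystander to leave alone. Origin: centre of its underside
- bowl_left: small open clay bowl, 90 mm across, 55 mm high, loose, at the far left; a bystander to leave alone. Origin: centre of its underside
Mind the look-alikes: they are no part of the job. Leave any green or yellow look-alike of the lid_medium alone.

How it is judged (in metres and radians):
On the way:
1. one of the lids stands on the banding wheel, let go (((horizontal distance between lid_small and wheel below 0.055 m and z of lid_small in the frame of wheel between 0.064 and 0.076 m and angle between lid_small's own z axis and vertical below 0.1 rad and contact force between lid_small and the fingers below 0.1 N) or (horizontal distance between lid_medium and wheel below 0.055 m and z of lid_medium in the frame of wheel between 0.064 and 0.076 m and angle between lid_medium's own z axis and vertical below 0.1 rad and contact force between lid_medium and the fingers below 0.1 N) or (horizontal distance between lid_large and wheel below 0.055 m and z of lid_large in the frame of wheel between 0.064 and 0.076 m and angle between lid_large's own z axis and vertical below 0.1 rad and contact force between lid_large and the fingers below 0.1 N))), for 0.2 s.
At the end, for the whole second after the job is handed in: each lid lies seated on the jar of its own size: within 12 mm of the jar's axis, its disc on the rim (height within -4 to +3 mm), tilted less than 0.06 rad, released and at rest, every jar upright (horizontal distance between lid_small and jar_small below 0.012 m and z of lid_small in the frame of jar_small between 0.071 and 0.078 m and angle between each of lid_small, jar_small, lid_medium, jar_medium, lid_large, jar_large's own z axis and vertical below 0.06 rad and linear speed of each of lid_small, lid_medium, lid_large below 0.02 m/s and angular speed of each of lid_small, lid_medium, lid_large below 0.2 rad/s and contact force between each of lid_small, lid_medium, lid_large and the fingers below 0.1 N and horizontal distance between lid_medium and jar_medium below 0.012 m and z of lid_medium in the frame of jar_medium between 0.086 and 0.093 m and horizontal distance between lid_large and jar_large below 0.012 m and z of lid_large in the frame of jar_large between 0.101 and 0.108 m); the robot touches nothing.
It fails at once if a lid is dropped (moves at more than 0.45 m/s while out of the fingers) ((contact force between lid_small and the fingers below 0.1 N and linear speed of lid_small above 0.45 m/s) or (contact force between lid_medium and the fingers below 0.1 N and linear speed of lid_medium above 0.45 m/s) or (contact force between lid_large and the fingers below 0.1 N and linear speed of lid_large above 0.45 m/s)).
It fails at once if a jar is shifted more than 25 mm or tipped (distance of any of jar_small, jar_medium, jar_large from where it was at the start of the episode above 0.025 m or angle between any of jar_small, jar_medium, jar_large's own z axis and vertical above 0.25 rad).
It fails at once if a small bowl is shifted more than 25 mm or tipped (distance of any of bowl_near, bowl_mid, bowl_left from where it was at the start of the episode above 0.025 m or angle between any of bowl_near, bowl_mid, bowl_left's own z axis and vertical above 0.4 rad).
It also fails if it takes over 112 s, if anything falls off the work surface, if the arm or the gripper's body presses on something with over 40 N, if the wrist force passes 120 N, or if a joint passes its speed limit or range.

## Working session

There is one attempt and no reset: what is moved stays moved. The work goes in short steps, Python scripts to look and compute and a shell command to move; the robot and the scene stay as the last step left them, time stands still between calls to the robot, and variables do not carry over. Pictures are saved under pics/ and viewed, at most 14 in all, crops included, and the job is handed in when it is done.

```bash
ls; mkdir -p pics; cat > h.py <<'E'
import numpy as np, cv2
from cell import manip, optics
def cam(n):
    p,d=optics.camera(n); return p,d,optics.calibration(n)
def pts(d,c):
    K=np.array(c["camera_matrix"]);R=np.array(c["R"]);t=np.array(c["t"]).reshape(3)
    v,u=np.mgrid[0:d.shape[0],0:d.shape[1]]
    q=cv2.undistortPoints(np.stack([u,v],-1).reshape(-1,1,2).astype(np.float64),K,np.array([c["k1"],0,0,0.])).reshape(d.shape+(2,))
    X=np.dstack([q[...,0]*d,q[...,1]*d,d])
    W=(X-t)@R; W[d<=0]=np.nan
    return W
E
python3 - <<'E'
from h import *
for n in("top","side"):
    p,d,c=cam(n); cv2.imwrite(f"pics/{n}0.png",p[...,::-1]); np.savez(f"{n}0.npz",p=p,d=d)
    print(n,c)
print(manip.read_state())
E
```

```text
pics
top {'camera_matrix': array([[468.33210678,   0.        , 313.37478432],
       [  0.        , 468.33210678, 198.31852191],
       [  0.        ,   0.        ,   1.        ]]), 'k1': -0.07491092924013584, 'R': array([[ 0.01577145, -0.99978226,  0.01366342],
       [-0.99416413, -0.01713841, -0.10650803],
       [ 0.10671901, -0.0119039 , -0.99421796]]), 't': array([ -40.60545524,  473.51176326, 1412.06551106])}
side {'camera_matrix': array([[433.54750704,   0.        , 323.66575141],
       [  0.        , 433.54750704, 208.23808246],
       [  0.        ,   0.        ,   1.        ]]), 'k1': -0.11201874990092256, 'R': array([[-0.98404809, -0.17752913, -0.01152259],
       [-0.08098369,  0.50468058, -0.85949936],
       [ 0.15840139, -0.84485556, -0.51100692]]), 't': array([ 466.29041141,  136.91642633, 1285.3045004 ])}
{'clock': 0.1, 'joints': array([-1.36760613e+00,  3.00421954e-01,  1.52152040e+00,  2.23076659e-05,
        1.32069338e+00, -6.65955132e-02]), 'qd': array([ 0.00099214, -0.00138543, -0.00095002, -0.00166333, -0.00083279,
        0.00027683]), 'effort': array([ 9.22985819e-04, -5.32644224e+01, -3.53283870e+01,  7.09332875e-02,
        2.35018943e-02, -6.46865396e-05]), 'eef_pos': array([ 146.54643886, -529.87361752,  204.93895414]), 'eef_rot': array([-3.14055332e+00, -9.09731023e-05,  2.69780134e-01]), 'wrist_force': array([-0.85542955,  0.46903991, -0.23157843]), 'moment': array([-0.0739167 , -0.00472513, -0.00850989]), 'finger_force': 0.0, 'finger_gap': 93.66651594636896}
```

View pics/top0.png

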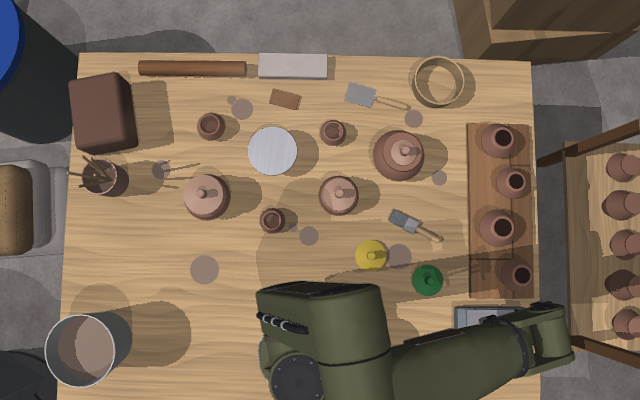

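View pics/side0.png

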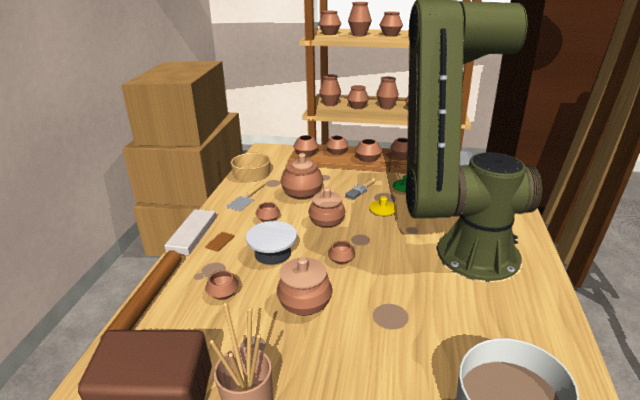

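The top view shows three lidded jars at about (206,195), (339,195) and (400,155). The wheel is at (272,150), and the bowls are at (211,125), (333,132) and (272,219). The yellow and green decoys are at (371,254) and (428,280). The side view agrees. Next I measure them from depth.

```bash
cat >> h.py <<'E'
from scipy.optimize import least_squares
def circ(P):
    P=P[:,:2]; f=lambda a:np.hypot(P[:,0]-a[0],P[:,1]-a[1])-a[2]
    h=cv2.convexHull(P.astype(np.float32))[:,0]
    g=lambda a:np.hypot(h[:,0]-a[0],h[:,1]-a[1])-a[2]
    r=least_squares(g,[*h.mean(0),40],loss='soft_l1',f_scale=1.5); return np.round(r.x,1)
E
python3 - <<'E'
from h import *
c={n:optics.calibration(n) for n in("top","side")}
W={}
for n in c:
    W[n]=pts(np.load(n+"0.npz")["d"],c[n])
T=W["top"]
for nm,(u,v) in dict(A=(206,195),B=(339,195),C=(400,155),wheel=(272,150),bl=(211,125),bm=(333,132),bn=(272,219)).items():
    x,y,_=T[v,u]
    for n in W:
        P=W[n][np.isfinite(W[n][...,0])]; P=P[np.hypot(P[:,0]-x,P[:,1]-y)<95]; P=P[P[:,2]>20]
        h,e=np.histogram(P[:,2],bins=np.arange(20,180,4)); 
        print(nm,n,T[v,u].round(),"zmax",np.sort(P[:,2])[-8:].round(1), {int(a):int(b) for a,b in zip(e,h) if b>5})
E
```

```text
A top [470. 279. 108.] zmax [147.1 147.5 147.9 149.2 149.7 149.9 150.4 150.8] {44: 15, 48: 26, 52: 50, 56: 39, 60: 47, 64: 47, 68: 49, 72: 80, 76: 75, 80: 38, 96: 9, 100: 112, 104: 422, 108: 443, 112: 147, 116: 16, 136: 12, 140: 31, 144: 19}
A side [470. 279. 108.] zmax [143.9 143.9 144.  144.4 144.4 144.5 145.  145.8] {20: 21, 24: 39, 28: 35, 32: 37, 36: 48, 40: 42, 44: 46, 48: 94, 52: 96, 56: 95, 60: 110, 64: 88, 68: 88, 72: 144, 76: 173, 80: 137, 84: 81, 88: 22, 100: 122, 104: 573, 108: 289, 112: 23, 116: 13, 120: 14, 124: 13, 128: 12, 132: 13, 136: 19, 140: 42}
B top [ 473. -104.  133.] zmax [132.1 132.4 132.5 132.8 133.1 133.2 134.3 134.9] {40: 21, 44: 43, 48: 43, 52: 55, 56: 55, 60: 96, 64: 93, 68: 27, 84: 35, 88: 220, 92: 344, 96: 144, 100: 19, 120: 8, 124: 25, 128: 20, 132: 9}
B side [ 473. -104.  133.] zmax [127.7 127.9 128.3 128.5 128.5 128.8 129.5 130.1] {20: 30, 24: 24, 28: 32, 32: 27, 36: 31, 40: 50, 44: 52, 48: 50, 52: 49, 56: 48, 60: 79, 64: 85, 68: 59, 72: 19, 84: 35, 88: 150, 92: 124, 96: 20, 100: 10, 104: 7, 108: 8, 112: 9, 116: 9, 120: 12, 124: 18, 128: 6}
C top [ 
[... 1056 characters left out ...]
6.] zmax [56.2 56.3 56.3 56.7 57.  57.2 57.4 57.6] {20: 45, 24: 65, 28: 82, 32: 83, 36: 73, 40: 67, 44: 70, 48: 69, 52: 94, 56: 14}
bm top [687. -92.  11.] zmax [56.5 56.8 56.9 57.2 58.  58.4 58.8 58.9] {20: 15, 24: 19, 28: 32, 32: 44, 36: 43, 40: 29, 44: 51, 48: 50, 52: 46, 56: 8}
bm side [687. -92.  11.] zmax [52.3 52.3 52.4 52.6 52.8 53.4 53.5 54.1] {20: 19, 24: 53, 28: 35, 32: 52, 36: 43, 40: 44, 44: 40, 48: 43, 52: 13}
bn top [410.  94.   8.] zmax [54.5 54.5 54.6 54.7 54.7 55.9 56.9 57.4] {24: 22, 28: 35, 32: 36, 36: 46, 40: 35, 44: 52, 48: 53, 52: 23}
bn side [410.  94.   8.] zmax [50.5 50.6 50.8 51.1 51.2 51.3 51.5 52.5] {20: 34, 24: 60, 28: 56, 32: 64, 36: 47, 40: 50, 44: 59, 48: 40}
```

```bash
python3 - <<'E'
from h import *
W={n:pts(np.load(n+"0.npz")["d"],optics.calibration(n)) for n in("top","side")}
for nm,(x,y,H,r) in dict(A=(470,279,100,71),B=(473,-107,85,62),C=(593,-280,115,80),wheel=(614,95,70,75),bl=(704,295,55,45),bm=(687,-92,52,42),bn=(410,94,50,40)).items():
    for n in W:
        P=W[n][np.isfinite(W[n][...,0])]; P=P[np.hypot(P[:,0]-x,P[:,1]-y)<105]
        o=[]
        if nm in"ABC":
            K=P[(P[:,2]>H+32)];o+=["knobtop",K.mean(0).round(1),circ(K)]
            K=P[(P[:,2]>H+18)&(P[:,2]<H+34)];o+=["knob",circ(K) if len(K)>10 else 0]
            D=P[(P[:,2]>H-4)&(P[:,2]<H+(12 if n=="top" else 9))];o+=["disc",circ(D),len(D)]
            B=P[abs(P[:,2]-H/2)<10];o+=["belly",circ(B)]
        else:
            D=P[(P[:,2]>H-9)];o+=["top",circ(D)]
        print(nm,n,*o)
E
```

```text
A top knobtop [471.1 288.9 142.9] [471.6 289.4  12.3] knob [481.6 294.5  22.4] disc [471.9 289.2  57.3] 986 belly [470.1 289.7  69.7]
A side knobtop [472.2 295.7 140. ] [472.4 293.4  11.9] knob [472.7 292.6  12.4] disc [473.4 290.6  58.1] 830 belly [471.8 293.1  69.6]
B top knobtop [ 480.5 -107.   128. ] [ 480.5 -107.2   11.9] knob 0 disc [ 481.2 -106.6   47.4] 648 belly [ 482.4 -108.4   60.6]
B side knobtop [481.3 -99.8 124.1] [ 481.3 -100.9   12.5] knob [481.6 -99.5  11.5] disc [ 481.4 -103.8   47.8] 268 belly [ 483.  -100.4   59.6]
C top knobtop [ 602.1 -290.5  158. ] [ 602.6 -291.8   12. ] knob [ 606.3 -294.6   15.6] disc [ 607.4 -288.8   57. ] 1005 belly [ 607.4 -288.9   78.8]
C side knobtop [ 603.8 -284.3  154.2] [ 603.9 -285.5   12.7] knob [ 604.4 -287.2   13.4] disc [ 609.2 -284.5   57.9] 293 belly [ 607.6 -282.7   77.2]
wheel top top [611.7  94.8  74.5]
wheel side top [612.8  96.9  75.9]
bl top top [694.4 291.2  36.3]
bl side top [693.6 294.   35.5]
bm top top [679.2 -89.9  34.5]
bm side top [682.6 -84.8  33.3]
bn top top [405.3  91.5  33.5]
bn side top [405.8  96.4  31.2]
```

Jar A at about (471,291) is medium and carries the large lid. Jar B at about (482,-105) is small and carries the medium lid. Jar C at about (607,-287) is large and carries the small lid. I'll square the tool and rise, then approach C.

```bash
python3 -m crank '[[100,0,0,-10,0,0,0.135],[100,0,0,-25,0,0,0.27],[100,0,0,-35,0,0,0.27],[100,0,0,-35,0,0,0.27]]' 20
```

```text
clock: 0.5
eef_pos: [146.7, -530.5, 241.5]
eef_rot: [3.14, -0.0, 0.004]
wrist_force: [-0.5, -0.4, 0.4]
finger_gap: 94.1
finger_force: 0.0
```

```bash
python3 -m crank '[[100,20,-10,0,0,0,0],[100,60,-32,0,0,0,0],[100,100,-53,0,0,0,0],[100,140,-74,0,0,0,0],[100,180,-95,0,0,0,0],[100,220,-117,0,0,0,0],[100,260,-138,0,0,0,0],[100,300,-159,0,0,0,0],[100,340,-180,0,0,0,0],[100,380,-201,0,0,0,0]]' && python3 -m crank '[[100,40,-21,0,0,0,0],[100,65,-35,0,0,0,0],[100,76,-41,0,0,0,0],[100,76,-41,20,0,0,0],[100,76,-41,50,0,0,0],[100,76,-41,50,0,0,0],[100,76,-41,50,0,0,0]]'
python3 - <<'E'
from h import *
S=manip.read_state();print(S["eef_pos"],S["eef_rot"],S["joints"],S["wrist_force"])
for n in("top","side"):
    p,d,c=cam(n); cv2.imwrite(f"pics/{n}1.png",p[...,::-1])
    K=c["camera_matrix"];
    for off in(0,47,-47):
        X=c["R"]@(S["eef_pos"]+[0,off,0])+c["t"]; print(n,(K@X/X[2])[:2])
a,b=cv2.imread("pics/top1.png"),cv2.imread("pics/side1.png")
cv2.imwrite("pics/m1.png",np.hstack([cv2.resize(a[90:230,320:480],(400,350)),cv2.resize(b[100:240,220:380],(400,350))]))
E
```

```text
clock: 1.5
eef_pos: [528.0, -327.9, 239.6]
eef_rot: [-3.141, 0.001, 0.004]
wrist_force: [-0.0, -0.3, -0.3]
finger_gap: 94.3
finger_force: 0.0
clock: 2.2
eef_pos: [602.1, -288.7, 190.9]
eef_rot: [-3.141, 0.001, 0.0]
wrist_force: [0.5, 1.1, 1.4]
finger_gap: 94.1
finger_force: 0.0
[ 602.12992354 -288.7496594   190.87366671] [-3.14136411e+00  5.36705721e-04  2.64556637e-04] [-5.01963799e-01  5.79854746e-01  1.15756411e+00 -5.88475992e-05
  1.40475424e+00  1.06857778e+00] [0.50694986 1.05532374 1.35297257]
top [407.83537741 147.31533723]
top [390.8093009 147.000641 ]
top [424.84669153 147.62976062]
side [301.75630318 145.31708494]
side [298.7393049  150.55126626]
side [304.6203793  140.34820784]
```

View pics/m1.png

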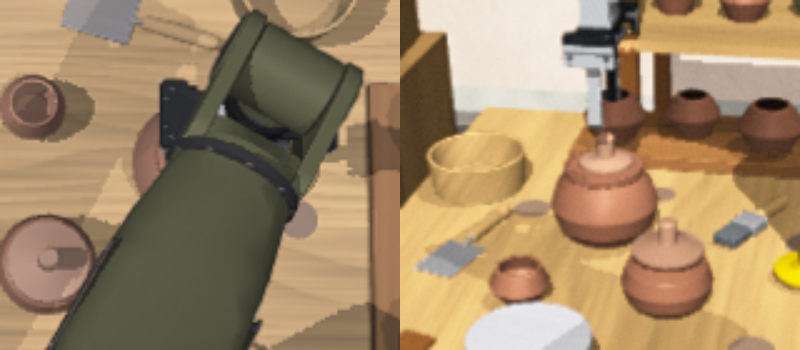

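The fingers are above the small lid on jar C. The side crop shows the left fingertip at about (195,125), matching its projection. Descend to TCP z 131 and grip.

```bash
python3 -m crank '[[100,1,0,15,0,0,0],[100,1,0,30,0,0,0],[100,1,0,45,0,0,0],[100,1,0,55,0,0,0],[100,1,0,60,0,0,0],[100,1,0,60,0,0,0],[40,1,0,60,0,0,0],[30,1,0,60,0,0,0],[20,1,0,60,0,0,0],[20,1,0,60,0,0,0]]' 20 && python3 -m crank '[[10,0,0,0,0,0,0],[10,0,0,0,0,0,0],[10,0,0,0,0,0,0],[10,0,0,0,0,0,0],[10,0,0,0,0,0,0],[10,0,0,0,0,0,0]]' 20
```

```text
clock: 3.3
eef_pos: [603.7, -288.3, 130.8]
eef_rot: [3.141, -0.0, -0.0]
wrist_force: [-0.2, 0.7, -0.4]
finger_gap: 65.2
finger_force: 0.0
clock: 3.9
eef_pos: [603.6, -288.2, 130.5]
eef_rot: [3.142, -0.0, -0.0]
wrist_force: [0.7, -0.5, 0.6]
finger_gap: 24.8
finger_force: 20.0
```

```bash
python3 -m crank '[[10,0,0,-3,0,0,0],[10,0,0,-10,0,0,0],[10,0,0,-22,0,0,0],[10,0,0,-40,0,0,0],[10,0,0,-60,0,0,0],[10,0,0,-78,0,0,0],[10,0,0,-90,0,0,0],[10,0,0,-90,0,0,0]]' 30
python3 - <<'E'
from h import *
p,d,c=cam("side"); q,_,_=cam("top"); cv2.imwrite("pics/m2.png",np.hstack([cv2.resize(p[60:240,220:400],(400,400)),cv2.resize(q[80:260,300:480],(400,400))])[...,::-1])
E
```

```text
clock: 4.7
eef_pos: [604.1, -288.5, 222.8]
eef_rot: [3.14, -0.003, -0.0]
wrist_force: [0.5, 0.7, -0.3]
finger_gap: 24.6
finger_force: 30.0
```

View pics/m2.png

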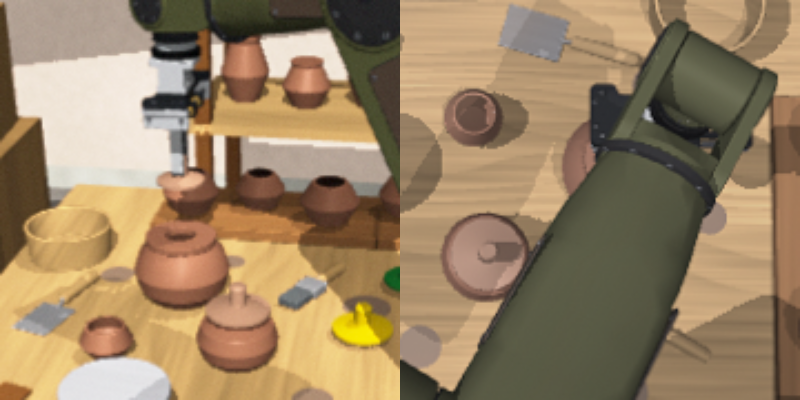

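The small lid (about (180,182) in the left crop) hangs level, and the jar C mouth is open. Carry it to the wheel.

```bash
python3 -m crank '[[10,0,-8,0,0,0,0],[10,1,-25,0,0,0,0],[10,2,-50,0,0,0,0],[10,3,-85,0,0,0,0],[10,3,-120,0,0,0,0],[10,4,-155,0,0,0,0],[10,5,-190,0,0,0,0],[10,5,-225,0,0,0,0],[10,6,-260,0,0,0,0],[10,7,-295,0,0,0,0]]' && python3 -m crank '[[10,0,-30,0,0,0,0],[10,1,-55,0,0,0,0],[10,1,-75,0,0,0,0],[10,1,-86,0,0,0,0],[10,1,-89,0,0,0,0],[10,1,-89,0,0,0,0],[10,1,-89,20,0,0,0],[10,1,-89,45,0,0,0],[10,1,-89,70,0,0,0],[10,1,-89,90,0,0,0]]'
```

```text
clock: 5.8
eef_pos: [610.0, 9.5, 220.1]
eef_rot: [-3.141, 0.001, 0.001]
wrist_force: [0.2, -0.1, -1.0]
finger_gap: 24.6
finger_force: 30.0
clock: 6.8
eef_pos: [611.4, 94.7, 128.9]
eef_rot: [3.141, 0.001, -0.002]
wrist_force: [-0.2, 0.3, -1.4]
finger_gap: 24.5
finger_force: 30.0
```

```bash
python3 -m crank '[[10,0,0,12,0,0,0],[10,0,0,22,0,0,0],[10,0,0,28,0,0,0],[10,0,0,30,0,0,0],[10,0,0,31,0,0,0],[10,0,0,32,0,0,0],[10,0,0,32,0,0,0]]' && python3 -m crank '[[10,0,0,0.5,0,0,0],[10,0,0,1,0,0,0],[10,0,0,1,0,0,0]]'
```

```text
clock: 7.5
eef_pos: [611.9, 95.9, 98.8]
eef_rot: [-3.142, -0.001, -0.0]
wrist_force: [-0.2, 0.2, -1.4]
finger_gap: 24.7
finger_force: 30.0
clock: 7.8
eef_pos: [611.7, 95.8, 97.5]
eef_rot: [-3.142, -0.0, -0.0]
wrist_force: [-0.3, -0.3, -0.9]
finger_gap: 24.7
finger_force: 30.0
```

```bash
for i in 1 2 3; do :; done; python3 -m crank '[[10,0,0,0.5,0,0,0],[10,0,0,1,0,0,0],[10,0,0,1,0,0,0]]' && python3 -m crank '[[10,0,0,0.5,0,0,0],[10,0,0,1,0,0,0],[10,0,0,1,0,0,0]]'
```

```text
clock: 8.1
eef_pos: [611.7, 95.8, 96.3]
eef_rot: [3.142, 0.0, -0.0]
wrist_force: [0.1, 0.2, -0.1]
finger_gap: 24.6
finger_force: 30.0
clock: 8.4
eef_pos: [611.7, 95.8, 95.4]
eef_rot: [3.142, 0.0, -0.0]
wrist_force: [0.2, -0.2, -1.1]
finger_gap: 24.3
finger_force: 30.0
```

```bash
python3 -m crank '[[10,0,0,0.5,0,0,0],[10,0,0,0.5,0,0,0],[10,0,0,0.5,0,0,0]]' && python3 -m crank '[[10,0,0,0.5,0,0,0],[10,0,0,0.5,0,0,0],[10,0,0,0.5,0,0,0]]'
```

```text
clock: 8.7
eef_pos: [611.9, 95.8, 95.4]
eef_rot: [-3.142, -0.001, -0.0]
wrist_force: [-1.0, -0.4, 5.1]
finger_gap: 24.5
finger_force: 30.0
clock: 9.0
eef_pos: [612.0, 95.8, 95.4]
eef_rot: [-3.142, -0.001, -0.0]
wrist_force: [-2.6, -0.6, 8.5]
finger_gap: 24.6
finger_force: 30.0
```

Contact with the wheel. Release and rise.

```bash
python3 -m crank '[[10,0,0,-0.5,0,0,0],[10,0,0,-0.5,0,0,0],[35,0,0,-0.5,0,0,0],[50,0,0,-0.5,0,0,0],[70,0,0,-0.5,0,0,0],[100,0,0,-0.5,0,0,0],[100,0,0,-0.5,0,0,0],[100,0,0,-0.5,0,0,0],[100,0,0,-0.5,0,0,0]]' 20 && python3 -m crank '[[100,0,0,-15,0,0,0],[100,0,0,-45,0,0,0],[100,0,0,-85,0,0,0],[100,0,0,-125,0,0,0],[100,-15,-20,-125,0,0,0],[100,-35,-50,-125,0,0,0],[100,-60,-85,-125,0,0,0],[100,-85,-120,-125,0,0,0],[100,-110,-155,-125,0,0,0],[100,-130,-182,-125,0,0,0]]'
cat > look.py <<'E'
from h import *
import sys
i=sys.argv[1]
for n in("top","side"):
    p,d,c=cam(n); cv2.imwrite(f"pics/{n}_{i}.png",p[...,::-1]); np.savez(f"{n}_{i}.npz",d=d,p=p)
    W=pts(d,c); P=W[np.isfinite(W[...,0])]
    for a in sys.argv[2:]:
        nm,x,y,z0,z1=a.split(","); x,y,z0,z1=map(float,(x,y,z0,z1))
        Q=P[(np.hypot(P[:,0]-x,P[:,1]-y)<(30 if nm[0]=='k' else 90))&(P[:,2]>z0)&(P[:,2]<z1)]
        print(n,nm,len(Q),circ(Q) if len(Q)>12 else "-",Q[:,2].max().round(1) if len(Q) else "")
E
python3 look.py 3 kwheel,612,96,112,140 dA,471,291,96,112 kA,471,291,125,160 dB,482,-105,81,97 kB,482,-105,112,145 rimC,607,-287,108,124
```

```text
clock: 9.9
eef_pos: [611.7, 95.8, 94.9]
eef_rot: [-3.142, 0.0, -0.0]
wrist_force: [-0.1, 0.7, -0.0]
finger_gap: 77.5
finger_force: 0.0
clock: 10.9
eef_pos: [480.3, 279.5, 221.4]
eef_rot: [-3.141, -0.001, 0.001]
wrist_force: [-0.3, -0.3, 0.2]
finger_gap: 93.9
finger_force: 0.0
top kwheel 64 [612.1  95.9  12.5] 129.1
top dA 165 [471.8 288.5  56.5] 111.9
top kA 0 - 
top dB 661 [ 480.8 -106.6   47.4] 96.9
top kB 63 [ 480.5 -106.8   12.1] 133.2
top rimC 980 [ 607.5 -288.6   57.1] 123.5
side kwheel 54 [613.2 101.4  12.1] 124.4
side dA 989 [473.  290.9  57.9] 112.0
side kA 103 [472.6 292.4  12.1] 145.7
side dB 325 [ 482.3 -103.5   48.3] 96.8
side kB 52 [ 480.4 -100.6   12.6] 129.8
side rimC 0 -
```

The small lid stands on the wheel at (612,96), and the top camera matches the tool there. Go down onto the large lid on jar A at (471.6,289.4).

```bash
python3 -m crank '[[100,-6,-6,0,0,0,0],[100,-10,-11.6,8,0,0,0],[100,-10,-11.6,30,0,0,0],[100,-10,-11.6,55,0,0,0],[100,-10,-11.6,75,0,0,0],[100,-10,-11.6,90,0,0,0],[100,-10,-11.6,100,0,0,0],[100,-10,-11.6,104,0,0,0],[100,-10,-11.6,104,0,0,0],[100,-10,-11.6,104,0,0,0]]' 25 && python3 -m crank '[[50,0,0,0,0,0,0],[40,0,0,0,0,0,0],[30,0,0,0,0,0,0],[20,0,0,0,0,0,0],[20,0,0,0,0,0,0],[10,0,0,0,0,0,0],[10,0,0,0,0,0,0],[10,0,0,0,0,0,0],[10,0,0,0,0,0,0],[10,0,0,0,0,0,0]]' 30
```

```text
clock: 12.0
eef_pos: [472.1, 289.5, 116.6]
eef_rot: [-3.141, -0.001, -0.0]
wrist_force: [-0.1, -0.9, 0.2]
finger_gap: 93.8
finger_force: 0.0
clock: 13.0
eef_pos: [471.8, 289.4, 115.9]
eef_rot: [3.142, 0.0, -0.0]
wrist_force: [0.3, -0.7, 0.3]
finger_gap: 24.8
finger_force: 30.0
```

```bash
python3 -m crank '[[10,0,0,-3,0,0,0],[10,0,0,-10,0,0,0],[10,0,0,-22,0,0,0],[10,0,0,-42,0,0,0],[10,0,0,-65,0,0,0],[10,0,0,-88,0,0,0],[10,0,0,-103,0,0,0],[10,0,0,-110,0,0,0],[10,0,0,-110,0,0,0]]' 35 && python3 -m crank '[[10,2,8,0,0,0,0],[10,6,25,0,0,0,0],[10,12,50,0,0,0,0],[10,20,85,0,0,0,0],[10,28,120,0,0,0,0],[10,36,155,0,0,0,0],[10,45,190,0,0,0,0],[10,53,225,0,0,0,0],[10,61,260,0,0,0,0],[10,69,295,0,0,0,0]]' && python3 -m crank '[[10,8,35,0,0,0,0],[10,16,70,0,0,0,0],[10,25,105,0,0,0,0],[10,33,140,0,0,0,0],[10,41,175,0,0,0,0],[10,49,210,0,0,0,0],[10,56,240,0,0,0,0],[10,62,265,0,0,0,0],[10,66,280,0,0,0,0],[10,66.5,283,0,0,0,0]]'
```

```text
clock: 13.9
eef_pos: [472.0, 289.6, 227.1]
eef_rot: [-3.141, -0.002, -0.0]
wrist_force: [-0.7, -0.3, -1.4]
finger_gap: 24.5
finger_force: 35.0
clock: 14.9
eef_pos: [540.3, -7.6, 225.0]
eef_rot: [-3.142, 0.002, -0.0]
wrist_force: [0.4, 0.1, -0.4]
finger_gap: 24.7
finger_force: 35.0
clock: 15.9
eef_pos: [606.4, -290.5, 224.2]
eef_rot: [-3.141, 0.002, -0.002]
wrist_force: [-0.5, 0.1, -1.4]
finger_gap: 24.4
finger_force: 35.0
```

```bash
python3 -m crank '[[10,0,0,0,0,0,0],[10,0,0,0,0,0,0]]'; python3 - <<'E'
from h import *
p,d,c=cam("side"); q,_,_=cam("top"); cv2.imwrite("pics/m4.png",np.hstack([cv2.resize(p[60:240,220:400],(400,400)),cv2.resize(q[80:300,170:390],(400,400))])[...,::-1])
E
```

```text
clock: 16.1
eef_pos: [606.9, -287.9, 225.6]
eef_rot: [-3.141, 0.001, 0.0]
wrist_force: [-0.5, 0.7, -1.8]
finger_gap: 24.6
finger_force: 35.0
```

View pics/m4.png

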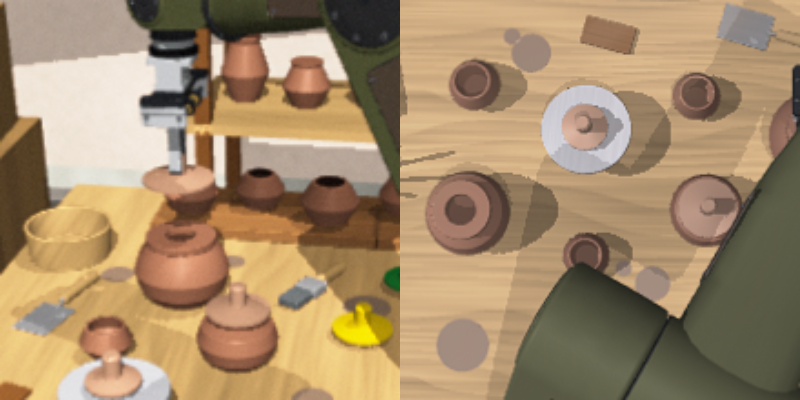

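The large lid (left crop about (178,182)) hangs level over jar C. The small lid is on the wheel and jar A is open. Lower it.

```bash
python3 -m crank '[[10,0.6,0.7,10,0,0,0],[10,0.6,0.7,30,0,0,0],[10,0.6,0.7,50,0,0,0],[10,0.6,0.7,68,0,0,0],[10,0.6,0.7,80,0,0,0],[10,0.6,0.7,86,0,0,0],[10,0.6,0.7,89,0,0,0],[10,0.6,0.7,90,0,0,0],[10,0.6,0.7,90,0,0,0]]' && python3 -m crank '[[10,0,0,1,0,0,0],[10,0,0,2,0,0,0],[10,0,0,2.5,0,0,0],[10,0,0,2.5,0,0,0],[10,0,0,2.5,0,0,0]]' && python3 -m crank '[[10,0,0,0.5,0,0,0],[10,0,0,1,0,0,0],[10,0,0,1.5,0,0,0],[10,0,0,1.5,0,0,0]]'
```

```text
clock: 17.1
eef_pos: [608.0, -289.4, 136.6]
eef_rot: [3.141, -0.001, -0.0]
wrist_force: [-0.1, 0.3, -2.5]
finger_gap: 24.9
finger_force: 35.0
clock: 17.6
eef_pos: [607.8, -289.3, 133.5]
eef_rot: [-3.142, -0.0, -0.0]
wrist_force: [-0.1, -0.7, -1.4]
finger_gap: 24.3
finger_force: 35.0
clock: 18.0
eef_pos: [607.7, -289.3, 131.8]
eef_rot: [-3.142, 0.0, -0.0]
wrist_force: [0.1, 0.1, -1.4]
finger_gap: 24.4
finger_force: 35.0
```

```bash
python3 -m crank '[[10,0,0,0.5,0,0,0],[10,0,0,1,0,0,0],[10,0,0,1,0,0,0],[10,0,0,1,0,0,0]]' && python3 -m crank '[[10,0,0,0.5,0,0,0],[10,0,0,0.5,0,0,0],[10,0,0,0.5,0,0,0]]' 
```

```text
clock: 18.4
eef_pos: [607.8, -289.3, 131.0]
eef_rot: [3.142, -0.0, -0.0]
wrist_force: [-1.0, 0.0, -0.9]
finger_gap: 24.6
finger_force: 35.0
clock: 18.7
eef_pos: [607.8, -289.3, 130.9]
eef_rot: [3.141, -0.0, -0.0]
wrist_force: [-1.9, 2.0, 6.6]
finger_gap: 24.2
finger_force: 35.0
```

Contact at the expected height. Release and go to jar B.

```bash
python3 -m crank '[[10,0,0,-0.5,0,0,0],[10,0,0,-0.5,0,0,0],[35,0,0,-0.5,0,0,0],[50,0,0,-0.5,0,0,0],[70,0,0,-0.5,0,0,0],[100,0,0,-0.5,0,0,0],[100,0,0,-0.5,0,0,0],[100,0,0,-0.5,0,0,0],[100,0,0,-0.5,0,0,0]]' 25 && python3 -m crank '[[100,0,0,-15,0,0,0],[100,0,0,-45,0,0,0],[100,0,0,-80,0,0,0],[100,-10,-14,-90,0,0,0],[100,-30,-43,-90,0,0,0],[100,-55,-79,-90,0,0,0],[100,-80,-115,-90,0,0,0],[100,-105,-150,-90,0,0,0],[100,-120,-172,-90,0,0,0],[100,-127,-182.5,-90,0,0,0]]' && python3 -m crank '[[100,0,0,0,0,0,0],[100,0,0,0,0,0,0]]'
python3 look.py 5 rimA,471,290,94,106 dC,607,-288,111,127 kC,607,-288,142,170
```

```text
clock: 19.6
eef_pos: [607.8, -289.3, 131.0]
eef_rot: [3.142, -0.0, -0.0]
wrist_force: [0.0, -0.1, -0.9]
finger_gap: 77.1
finger_force: 0.0
clock: 20.6
eef_pos: [480.1, -105.4, 222.5]
eef_rot: [3.141, -0.002, 0.001]
wrist_force: [1.1, -0.1, -0.5]
finger_gap: 94.1
finger_force: 0.0
clock: 20.8
eef_pos: [481.5, -107.4, 221.4]
eef_rot: [3.141, -0.001, -0.0]
wrist_force: [0.7, -0.2, 1.2]
finger_gap: 94.2
finger_force: 0.0
top rimA 583 [470.4 289.8  47.2] 105.9
top dC 989 [ 607.5 -288.9   57.1] 127.0
top kC 65 [ 607.6 -288.5   12. ] 165.4
side rimA 622 [471.7 292.1  48.1] 103.6
side dC 365 [ 608.8 -285.2   58.5] 126.8
side kC 41 [ 608.7 -285.7   11.9] 160.2
```

The large lid is seated on C, with lid and rim centres matching within 1 mm. Now grip the medium lid on B.

```bash
python3 -m crank '[[100,-0.8,0,10,0,0,0],[100,-0.8,0,35,0,0,0],[100,-0.8,0,60,0,0,0],[100,-0.8,0,85,0,0,0],[100,-0.8,0,105,0,0,0],[100,-0.8,0,115,0,0,0],[100,-0.8,0,120,0,0,0],[100,-0.8,0,120,0,0,0],[60,-0.8,0,120,0,0,0],[40,-0.8,0,120,0,0,0]]' && python3 -m crank '[[30,0,0,0,0,0,0],[20,0,0,0,0,0,0],[20,0,0,0,0,0,0],[10,0,0,0,0,0,0],[10,0,0,0,0,0,0],[10,0,0,0,0,0,0],[10,0,0,0,0,0,0],[10,0,0,0,0,0,0]]' 30
```

```text
clock: 21.9
eef_pos: [480.4, -106.9, 101.7]
eef_rot: [3.141, -0.001, -0.0]
wrist_force: [-0.1, 0.2, 0.2]
finger_gap: 81.2
finger_force: 0.0
clock: 22.7
eef_pos: [480.0, -106.8, 100.9]
eef_rot: [-3.142, 0.0, -0.0]
wrist_force: [0.2, 0.4, 0.3]
finger_gap: 24.6
finger_force: 30.0
```

```bash
python3 -m crank '[[10,0,0,-3,0,0,0],[10,0,0,-10,0,0,0],[10,0,0,-22,0,0,0],[10,0,0,-42,0,0,0],[10,0,0,-65,0,0,0],[10,0,0,-88,0,0,0],[10,0,0,-105,0,0,0],[10,0,0,-115,0,0,0],[10,0,0,-115,0,0,0]]' 35 && python3 -m crank '[[10,0,-8,0,0,0,0],[10,-1,-25,0,0,0,0],[10,-2,-50,0,0,0,0],[10,-3,-80,0,0,0,0],[10,-3,-110,0,0,0,0],[10,-4,-145,0,0,0,0],[10,-4,-180,0,0,0,0],[10,-5,-215,0,0,0,0],[10,-6,-250,0,0,0,0],[10,-7,-285,0,0,0,0]]' && python3 -m crank '[[10,-1,-35,0,0,0,0],[10,-1,-65,0,0,0,0],[10,-2,-90,0,0,0,0],[10,-2.5,-105,0,0,0,0],[10,-2.5,-111,0,0,0,0],[10,-2.5,-111,0,0,0,0],[10,-2.5,-111,0,0,0,0]]'; python3 - <<'E'
from h import *
p,d,c=cam("side"); q,_,_=cam("top"); cv2.imwrite("pics/m6.png",np.hstack([cv2.resize(p[130:350,190:410],(400,400)),cv2.resize(q[80:300,230:450],(400,400))])[...,::-1])
E
```

```text
clock: 23.6
eef_pos: [480.4, -106.9, 217.5]
eef_rot: [3.141, -0.002, -0.0]
wrist_force: [0.1, 0.2, -2.1]
finger_gap: 24.5
finger_force: 35.0
clock: 24.6
eef_pos: [472.1, 180.1, 214.9]
eef_rot: [3.141, 0.002, 0.0]
wrist_force: [0.9, -1.2, -1.6]
finger_gap: 24.4
finger_force: 35.0
clock: 25.3
eef_pos: [470.6, 288.5, 215.8]
eef_rot: [3.141, 0.0, -0.001]
wrist_force: [-0.4, -1.0, -1.8]
finger_gap: 24.3
finger_force: 35.0
```

View pics/m6.png

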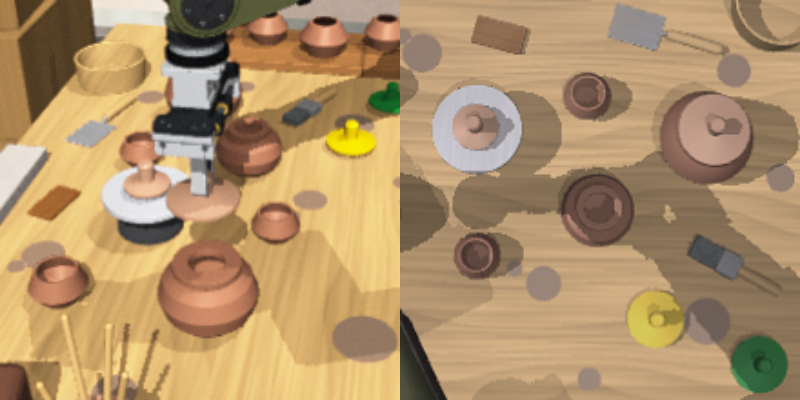

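The medium lid (left crop about (203,200)) hangs level above jar A (208,268). The large lid is seated on C and jar B is open. Lower it.

```bash
python3 -m crank '[[10,0,-0.5,10,0,0,0],[10,0,-0.5,30,0,0,0],[10,0,-0.5,52,0,0,0],[10,0,-0.5,72,0,0,0],[10,0,-0.5,84,0,0,0],[10,0,-0.5,90,0,0,0],[10,0,-0.5,94,0,0,0],[10,0,-0.5,95,0,0,0],[10,0,-0.5,95,0,0,0]]' && python3 -m crank '[[10,0,0,1,0,0,0],[10,0,0,2,0,0,0],[10,0,0,2.5,0,0,0],[10,0,0,2.5,0,0,0]]' && python3 -m crank '[[10,0,0,0.5,0,0,0],[10,0,0,1,0,0,0],[10,0,0,1,0,0,0],[10,0,0,1,0,0,0]]'
```

```text
clock: 26.3
eef_pos: [470.8, 289.8, 121.4]
eef_rot: [-3.141, -0.001, -0.0]
wrist_force: [-0.1, 0.2, -1.0]
finger_gap: 24.4
finger_force: 35.0
clock: 26.7
eef_pos: [470.6, 289.7, 118.5]
eef_rot: [-3.142, -0.0, -0.0]
wrist_force: [-0.0, 0.0, -1.6]
finger_gap: 24.8
finger_force: 35.0
clock: 27.1
eef_pos: [470.6, 289.8, 117.5]
eef_rot: [-3.142, 0.0, -0.0]
wrist_force: [0.1, 0.0, -1.0]
finger_gap: 24.6
finger_force: 35.0
```

```bash
python3 look.py 7 rimB,482,-106,79,92
```

```text
top rimB 289 [ 482.5 -108.    37.2] 91.9
side rimB 125 [ 482.9 -104.9   36.9] 86.9
```

```bash
python3 -m crank '[[10,0,0,0.5,0,0,0],[10,0,0,1,0,0,0],[10,0,0,1,0,0,0],[10,0,0,1,0,0,0]]' && python3 -m crank '[[10,0,0,0.5,0,0,0],[10,0,0,0.5,0,0,0],[10,0,0,0.5,0,0,0]]' && python3 -m crank '[[10,0,0,0.5,0,0,0],[10,0,0,0.5,0,0,0],[10,0,0,0.5,0,0,0]]'
```

```text
clock: 27.6
eef_pos: [470.5, 289.7, 116.4]
eef_rot: [3.142, 0.0, -0.0]
wrist_force: [-0.1, 0.2, -1.5]
finger_gap: 24.3
finger_force: 35.0
clock: 27.9
eef_pos: [470.6, 289.8, 116.0]
eef_rot: [-3.142, -0.0, -0.0]
wrist_force: [0.9, -0.3, -1.2]
finger_gap: 24.2
finger_force: 35.0
clock: 28.2
eef_pos: [470.6, 289.8, 115.9]
eef_rot: [-3.141, -0.0, -0.0]
wrist_force: [-2.8, -1.5, 5.0]
finger_gap: 24.3
finger_force: 35.0
```

```bash
python3 -m crank '[[10,0,0,-0.5,0,0,0],[10,0,0,-0.5,0,0,0],[35,0,0,-0.5,0,0,0],[50,0,0,-0.5,0,0,0],[70,0,0,-0.5,0,0,0],[100,0,0,-0.5,0,0,0],[100,0,0,-0.5,0,0,0],[100,0,0,-0.5,0,0,0],[100,0,0,-0.5,0,0,0]]' 25 && python3 -m crank '[[100,0,0,-15,0,0,0],[100,0,0,-45,0,0,0],[100,0,0,-75,0,0,0],[100,10,14,-85,0,0,0],[100,30,41,-85,0,0,0],[100,55,76,-85,0,0,0],[100,80,110,-85,0,0,0],[100,105,145,-85,0,0,0],[100,130,178,-85,0,0,0],[100,141.5,194,-85,0,0,0]]' && python3 -m crank '[[100,0,0,0,0,0,0],[100,0,0,0,0,0,0]]'
python3 look.py 8 dA,471,290,96,112 kA,471,290,127,160 rimB,482,-106,79,92
```

```text
clock: 29.1
eef_pos: [470.6, 289.7, 115.9]
eef_rot: [3.142, 0.0, -0.0]
wrist_force: [0.7, 0.3, -0.8]
finger_gap: 77.0
finger_force: 0.0
clock: 30.1
eef_pos: [613.3, 93.0, 200.6]
eef_rot: [3.141, 0.0, -0.002]
wrist_force: [0.0, 0.3, 0.2]
finger_gap: 94.1
finger_force: 0.0
clock: 30.3
eef_pos: [611.6, 96.3, 200.7]
eef_rot: [-3.141, 0.001, -0.0]
wrist_force: [-0.2, 0.3, -0.1]
finger_gap: 94.0
finger_force: 0.0
top dA 667 [471.  289.4  47.5] 112.0
top kA 73 [472.  290.6  12.6] 146.8
top rimB 287 [ 482.6 -108.2   37.4] 91.9
side dA 721 [472.5 292.4  48. ] 112.0
side kA 99 [472.6 293.3  12.4] 145.7
side rimB 153 [ 483.1 -104.3   38. ] 87.2
```

The medium lid is seated on A. Grip the small lid on the wheel.

```bash
python3 -m crank '[[100,0,0,10,0,0,0],[100,0,0,32,0,0,0],[100,0,0,55,0,0,0],[100,0,0,75,0,0,0],[100,0,0,92,0,0,0],[100,0,0,101,0,0,0],[100,0,0,104.5,0,0,0],[100,0,0,104.5,0,0,0],[60,0,0,104.5,0,0,0],[40,0,0,104.5,0,0,0]]' && python3 -m crank '[[30,0,0,0,0,0,0],[20,0,0,0,0,0,0],[20,0,0,0,0,0,0],[10,0,0,0,0,0,0],[10,0,0,0,0,0,0],[10,0,0,0,0,0,0],[10,0,0,0,0,0,0],[10,0,0,0,0,0,0]]' 30
```

```text
clock: 31.4
eef_pos: [612.4, 95.8, 97.3]
eef_rot: [-3.141, -0.001, -0.0]
wrist_force: [-0.3, 0.4, -0.2]
finger_gap: 81.4
finger_force: 0.0
clock: 32.2
eef_pos: [612.0, 95.7, 96.4]
eef_rot: [-3.142, -0.0, -0.0]
wrist_force: [0.2, -0.9, 0.0]
finger_gap: 24.9
finger_force: 30.0
```

```bash
python3 -m crank '[[10,0,0,-3,0,0,0],[10,0,0,-10,0,0,0],[10,0,0,-22,0,0,0],[10,0,0,-42,0,0,0],[10,0,0,-65,0,0,0],[10,0,0,-88,0,0,0],[10,0,0,-103,0,0,0],[10,0,0,-110,0,0,0],[10,0,0,-110,0,0,0]]' 35 && python3 -m crank '[[10,-5,8,0,0,0,0],[10,-15,24,0,0,0,0],[10,-31,48,0,0,0,0],[10,-48,76,0,0,0,0],[10,-66,104,0,0,0,0],[10,-84,132,0,0,0,0],[10,-102,160,0,0,0,0],[10,-116,182,0,0,0,0],[10,-126,198,0,0,0,0],[10,-129.5,203.5,0,0,0,0]]' && python3 -m crank '[[10,0,0,0,0,0,0],[10,0,0,0,0,0,0]]';  python3 - <<'E'
from h import *
p,d,c=cam("side"); q,_,_=cam("top"); cv2.imwrite("pics/m9.png",np.hstack([cv2.resize(p[100:320,190:410],(400,400)),cv2.resize(q[80:300,170:390],(400,400))])[...,::-1])
E
```

```text
clock: 33.1
eef_pos: [612.3, 95.7, 207.7]
eef_rot: [-3.141, -0.002, -0.0]
wrist_force: [-0.4, 0.5, -0.7]
finger_gap: 24.4
finger_force: 35.0
clock: 34.1
eef_pos: [481.1, -109.1, 205.8]
eef_rot: [-3.141, 0.001, -0.002]
wrist_force: [0.9, 1.3, -0.6]
finger_gap: 24.7
finger_force: 35.0
clock: 34.3
eef_pos: [482.6, -107.3, 206.2]
eef_rot: [-3.141, 0.0, -0.0]
wrist_force: [-0.4, 0.1, -0.9]
finger_gap: 24.6
finger_force: 35.0
```

View pics/m9.png

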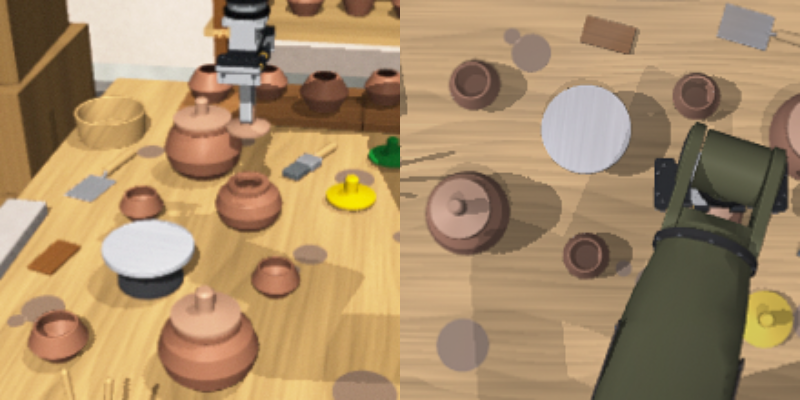

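The small lid (left crop about (247,128)) is above the open jar B (249,185). A and C carry their own lids. Lower it.

```bash
python3 -m crank '[[10,0,0,10,0,0,0],[10,0,0,30,0,0,0],[10,0,0,52,0,0,0],[10,0,0,74,0,0,0],[10,0,0,88,0,0,0],[10,0,0,96,0,0,0],[10,0,0,99,0,0,0],[10,0,0,100,0,0,0],[10,0,0,100,0,0,0]]' && python3 -m crank '[[10,0,0,1,0,0,0],[10,0,0,2,0,0,0],[10,0,0,3,0,0,0],[10,0,0,3,0,0,0],[10,0,0,3,0,0,0]]' && python3 -m crank '[[10,0,0,0.5,0,0,0],[10,0,0,1,0,0,0],[10,0,0,1,0,0,0],[10,0,0,1,0,0,0]]'
```

```text
clock: 35.3
eef_pos: [482.8, -107.8, 106.9]
eef_rot: [3.141, -0.001, -0.0]
wrist_force: [0.5, 0.7, 0.4]
finger_gap: 24.6
finger_force: 35.0
clock: 35.8
eef_pos: [482.5, -107.8, 103.5]
eef_rot: [3.142, -0.0, -0.0]
wrist_force: [-0.9, 0.1, -0.4]
finger_gap: 24.6
finger_force: 35.0
clock: 36.2
eef_pos: [482.5, -107.8, 102.4]
eef_rot: [-3.142, 0.0, -0.0]
wrist_force: [-0.8, -0.0, -0.6]
finger_gap: 24.5
finger_force: 35.0
```

```bash
python3 -m crank '[[10,0,0,0.5,0,0,0],[10,0,0,1,0,0,0],[10,0,0,1,0,0,0],[10,0,0,1,0,0,0]]' && python3 -m crank '[[10,0,0,0.5,0,0,0],[10,0,0,0.5,0,0,0],[10,0,0,0.5,0,0,0]]'
```

```text
clock: 36.6
eef_pos: [482.5, -107.8, 101.4]
eef_rot: [3.142, 0.0, -0.0]
wrist_force: [0.6, 0.9, -1.1]
finger_gap: 25.0
finger_force: 35.0
clock: 36.9
eef_pos: [482.5, -107.7, 101.4]
eef_rot: [3.142, -0.0, -0.0]
wrist_force: [-1.2, 1.1, 5.9]
finger_gap: 24.3
finger_force: 35.0
```

```bash
python3 -m crank '[[10,0,0,-0.5,0,0,0],[10,0,0,-0.5,0,0,0],[35,0,0,-0.5,0,0,0],[50,0,0,-0.5,0,0,0],[70,0,0,-0.5,0,0,0],[100,0,0,-0.5,0,0,0],[100,0,0,-0.5,0,0,0],[100,0,0,-0.5,0,0,0],[100,0,0,-0.5,0,0,0]]' 25 && python3 -m crank '[[100,0,0,-15,0,0,0],[100,0,0,-45,0,0,0],[100,0,0,-80,0,0,0],[100,0,0,-115,0,0,0],[100,10,-20,-125,0,0,0],[100,30,-55,-125,0,0,0],[100,50,-90,-125,0,0,0],[100,70,-125,-125,0,0,0],[100,90,-160,-125,0,0,0],[100,105,-190,-125,0,0,0]]' && python3 -m crank '[[100,8,-5,0,0,0,0],[100,8,-5,0,0,0,0],[100,8,-5,0,0,0,0]]'
python3 look.py 10 dA,471,290,96,112 kA,471,290,127,160 dB,482,-108,81,97 kB,482,-108,112,145 dC,607,-288,111,127 kC,607,-288,142,170; python3 - <<'E'
from h import *
a,b=cv2.imread("pics/top_10.png"),cv2.imread("pics/side_10.png")
cv2.imwrite("pics/m10.png",np.hstack([cv2.resize(a[80:300,170:450],(400,314)),cv2.resize(b[120:340,180:460],(400,314))]))
E
```

```text
clock: 37.8
eef_pos: [482.5, -107.8, 101.4]
eef_rot: [-3.142, 0.0, -0.0]
wrist_force: [0.4, -0.4, -0.6]
finger_gap: 77.2
finger_force: 0.0
clock: 38.8
eef_pos: [588.2, 84.1, 226.3]
eef_rot: [-3.142, 0.0, 0.0]
wrist_force: [-0.2, 0.1, 0.0]
finger_gap: 94.3
finger_force: 0.0
clock: 39.1
eef_pos: [595.2, 86.3, 226.3]
eef_rot: [3.141, 0.0, -0.001]
wrist_force: [-0.6, 0.2, -0.1]
finger_gap: 94.0
finger_force: 0.0
top dA 660 [471.2 289.9  47.8] 112.0
top kA 73 [471.9 290.7  12.5] 152.1
top dB 390 [ 482.3 -107.9   37.4] 97.0
top kB 65 [ 482.3 -107.4   12.3] 133.4
top dC 988 [ 607.8 -288.5   57.1] 127.0
top kC 66 [ 607.5 -288.4   12. ] 166.7
side dA 706 [472.4 291.8  48.1] 111.9
side kA 99 [472.6 293.4  12.3] 146.1
side dB 209 [ 483.4 -103.5   37.7] 96.9
side kB 49 [ 482.5 -102.7   11.5] 130.5
side dC 363 [ 609.1 -285.5   59.6] 127.0
side kC 41 [ 608.7 -283.7   12.2] 158.8
```

View pics/m10.png

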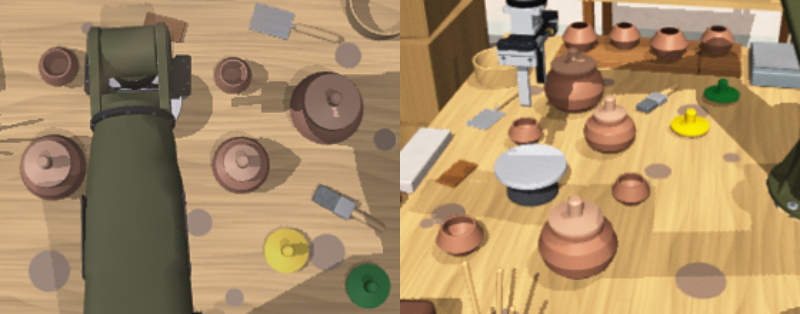

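All three lids sit flat, centred on their own jars at (52,165), (241,163) and (327,107) in the left crop. The bowls have not moved and the arm is clear.

```bash
python3 -c "
from cell import manip
print(manip.sign_off())"
```

```text
the job is handed in; nothing more can be done
None
```

Job handed in at about 39 s of the 112 s limit: the last pictures show each lid flat and centred on the jar of its own size, the small lid having been parked and released on the wheel on the way, and the bowls undisturbed.

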